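Reset the gas alarm unit with its key

TASK

The gas alarm unit has latched: reset it with its key. Take the key from the accessory tray, feel it into the lock on the unit's deck until it is fully home, turn it clockwise to its stop, turn it all the way back home and draw it straight out, then set it back upright, fully down in the tray hole it came from and let go. Go gently: never force the key in the lock or the tray, do not drop it, and leave the other things where they are.

Things in the scene. Friction and masses are not known exactly. Their poses are not given: they have to be found in the camera images.
- key_grip (a point): Centre of the key's bow, a flat black plastic head 32 wide along its x, 11 thick along its y, 34 high: grip it across the thickness. The key (45 g) stands upright, z up, in one of the tray's holes, at any yaw, its round collar (26 mm across, 3 thick) resting on the tray's top; the collar's underside is 26 mm below this point. Half a turn makes no difference to the key.
- key_tip (a point): Centre of the key's lower end, 46 mm below the bow's centre, on the key's axis. A round steel shank, 8 mm thick, runs 20 mm from the collar down to here; its lowest 10 mm carries the flat double bit, 16 mm wide along x and 4 thick along y (same axes as the bow).
- keyhole (a point): Nominal centre of the lock's steel face, 6 mm above the unit's deck; x along the keyway at home, z up. The lock is bolted loosely in an oversize cut-out: it sits up to 4 mm off this point along x and along y, and up to 0.06 rad askew, so feel for it; it stays put in use. Keyway: a slot 17.6 (x) by 5.6 mm (y) with a 9.6 mm square hole in its middle for the shank, no lead-in.
- key_switch (a joint): Angle of the switch under the lock's 8 mm thick face, turned by the key's bit: 0 at home, growing clockwise from above to 1.047 (60 degrees), hard stops at both. It stays where left; turning takes 0.05 N m, and more than about 0.15 N m against a stop overloads the lock. The bit has 0.1 rad of play either way, so the key must turn that much beyond the switch at either stop.
- unit: Gas alarm control unit, fixed: grey box 190 x 260 x 70 mm (x, y, z), aluminium deck with display, lamps and buttons up to 8 mm high. Origin under its centre; lock at x -50, y +30 mm, face 76 mm up, 42 mm across. Fully home, the key's collar rests on the lock's face with the tip 20 mm deep and the bit below the face: it can then turn, and is captive until back home.
- tray: Grey accessory tray, fixed: a block 85 x 215 x 40 mm (x, y, z), origin under its centre, with three round holes, 22 mm wide and 30 deep, in its top, 65 mm apart along its y at -65, 0 and +65. They hold the key, the nozzle and the filter, in any order.
- nozzle: Brass hose nozzle (26 mm flange, stands 24 mm above the tray's top; origin at the level of the tray's top), in one hole of the tray. Leave alone.
- filter: White filter cartridge, 29 mm across, stands 22 mm above the tray's top (origin at that level), in one hole of the tray. Leave alone.
- jar: White reagent jar with a red cap, 60 mm across, 85 high, origin under its centre. Leave alone.
- handheld: Handheld gas detector lying on the bench, 137 x 62 x 28 mm, origin under its centre. Leave alone.
There are look-alikes about, which are no part of the job. What is shaped like the part that bears key_grip but pink or purple is not meant.

How it is judged:
On the way, in this order (a step that is already met when the one before it is completed fails the run):
1. the key is fully home in the lock, not yet turned (z of key_grip in the frame of keyhole below 0.029 m and horizontal distance between key_grip and keyhole below 0.008 m and value of joint key_switch below 0.1 rad), for 0.1 s.
2. the key has been turned clockwise to its stop (value of joint key_switch above 1 rad), for 0.1 s.
3. the key has been turned back home (value of joint key_switch below 0.08 rad and z of key_grip in the frame of keyhole below 0.032 m), for 0.1 s.
4. the key has been drawn out of the lock, the switch left at home (z of key_grip in the frame of keyhole above 0.048 m and value of joint key_switch below 0.08 rad), for 0.1 s.
At the end, for the whole second after the job is handed in: The key stands upright (within 0.1 rad) and at rest, fully down in the tray hole it came from (its bow's centre within 7 mm of where it began), let go, and the lock's switch is at home (below 0.08 rad) (distance of key_grip from where it was at the start of the episode below 0.007 m and angle between key_grip's own z axis and vertical below 0.1 rad and linear speed of key below 0.02 m/s and contact force between key and the fingers below 0.1 N and value of joint key_switch below 0.08 rad); the robot touches nothing.
It fails at once if the key forced in the lock or against the unit (more than 40 N between them) (contact force between key and unit above 40 N).
It fails at once if the key forced into the tray (more than 60 N) (contact force between key and tray above 60 N).
It fails at once if the key dropped (falling free of the fingers faster than 0.3 m/s) (contact force between key and the fingers below 0.1 N and linear speed of key above 0.3 m/s).
It fails at once if the nozzle, filter, jar or handheld detector moved by more than 10 mm (distance of any of nozzle, filter, jar, handheld from where it was at the start of the episode above 0.01 m).
It also fails if it takes over 72 s, if anything falls off the work surface, if the arm or the gripper's body presses on something with over 40 N, if the wrist force passes 120 N, or if a joint passes its speed limit or range.

ROBOT

A 6-joint arm with a two-finger parallel gripper is mounted at the origin on the work surface. World frame = base frame: x ahead of the robot, y to its left, z up, the work surface at z = 0. Lengths are in m, angles in rad, forces in N, time in s.
With the tool pointing down it reaches from about 0.25 to 0.775 m from the base axis. Payload 4 kg.
Tool frame: the origin (TCP) lies where the fingers leave the gripper's body, on its centre line; the fingertips stand 97 mm ahead of it and the grasp point (between the pads) lies 78 mm ahead of it; z points along the fingers, y is the line along which they close (so a half turn about z gives the same grasp; the last joint's range is limited). The gripper opens to 94 mm and grips with 3 to 60 N. Pads are 16 mm wide; open, the fingers measure 119 mm over their backs; the gripper's body (75 mm by 177 mm) begins 78 mm behind the grasp point.
Start: joints at [1.096, 0.087, 1.371, -0, 1.684, -0.103], TCP at [0.2, 0.512, 0.303] pointing down, gripper open.
Joint ranges: [-3.1, 3.1], [-0.76, 2.03], [0.27, 2.55], [-1.08, 4.22], [0.17, 2.65], [-2.57, 2.57]. Speed limits (rad/s): [2.79, 2.79, 3.14, 3.14, 3.14, 3.14].

INTERFACE

Orientations are given as [roll, pitch, yaw] about the fixed x, y, z axes, in that order (R = Rz(yaw) Ry(pitch) Rx(roll)).
In Python, from bench import robot, eyes gives the robot as it stands. The module is installed in compiled form; this text tells all that it offers.
- The arm moves only by the tool carry_out, never from a script. Its argument "deltas" is a list of rows, each an object of numbers: "dx", "dy", "dz": the shift along the tool's x, y, z each as a share of 0.02 m, from -1 to 1; "wx", "wy", "wz": the turn, a rotation vector about the tool's x, y, z each as a share of 0.12 rad, from -1 to 1; "gripper": the closure in counts, from 0 (fully open) to 255 (shut). In form: [{"dx": .., "dy": .., "dz": .., "wx": .., "wy": .., "wz": .., "gripper": ..}, ...]. A call has 1 to 20 rows; each row shifts and turns the commanded pose from where the row before left it, along the tool's axes as they then stand; what a row does not reach is not made up. A row lasts 1/12 s, in which the tool goes at most 41.7 mm and 7.16 degrees, less where a joint would pass 70% of its speed; a pose out of reach is approached as far as the arm can. A call with a number of a shift or a turn outside -1 to 1 is refused whole. A call with a gripper value outside its range is refused whole. The fingers move at their own pace and stop on an object; the grip force is fixed at half the most. Time passes only in rows, so rows that do not move let the fingers close. It gives the time, the measured TCP pose, the force, the opening and the grip force at its end, in the units of the state.
- robot.get_obs(): the state, without advancing time (a new reading comes with each control period).
- eyes.snapshot(name): name is "scene" or "top" or "wrist"; returns the picture (420x560x3 uint8, red, green, blue); there is no depth.
- eyes.get_calibration(name): a dict with "fovy" (degrees; the focal length in pixels is half the picture's height over the tangent of half this angle, whatever the lens; pixels are square), "cx", "cy" (the principal point, pixels), "k1" (the pictures are not rectified: a ray, as slopes to the right and down, at radius r is drawn at 1 + k1 r^2 times it, then the intrinsics apply), "R" (3x3) and "t" (3): a world point X has camera coordinates R X + t. Camera axes: x right, y down, z forward; pixel columns grow to the right and rows downward; lengths in m; the calibration is good to about 2 mm. A picture is of the moment at which its call begins: read the wrist's pose just before it. get_calibration takes no time and is no camera call; for the wrist camera it gives the pose at the moment of the call.
- robot.close_job(): hands the job in; it is judged then, once.
The state is a dict: "time": time; "joint_positions": joint angles; "qvel": joint speeds; "joint_torque": joint torques, N m; "tool_pos": TCP position; "ee_rot": TCP orientation; "wrist_force": force on the tool from outside, world axes, zero at the start; "wrist_torque": the same for the moment, N m; "width": finger opening in m; "finger_force": force on a finger pad.
Only numpy, scipy, OpenCV 4.12 (cv2) and the standard library are available. Lean on these libraries where they do the work, as an engineer would, in place of code of your own. Each camera call takes 0.05 s, during which the arm holds its last target. There are 200 camera calls.

## Working session

There is one attempt and no reset: what is moved stays moved. The work goes in short steps, Python scripts to look and compute and a tool call to move; the robot and the scene stay as the last step left them, time stands still between calls to the robot, and variables do not carry over. Pictures are saved under pics/ and viewed, at most 10 in all, crops included, and the job is handed in when it is done.

Besides the shell and the picture viewer there is one more tool, called after "Request:" as a command line: name --argument value ..., lists and objects as JSON in quotes. carry_out: Moves the arm, as the interface text tells. Shift numbers are shares of 0.02 m and turn numbers shares of 0.12 rad, none past 1 either way. Its arguments: {"type":"object","properties":{"deltas":{"type":"array","items":{"type":"object","properties":{"dx":{"type":"number"},"dy":{"type":"number"},"dz":{"type":"number"},"wx":{"type":"number"},"wy":{"type":"number"},"wz":{"type":"number"},"gripper":{"type":"number"}}}}},"required":["deltas"]}

```bash
mkdir -p pics; cat > h.py <<'E'
import numpy as np, cv2
from bench import robot, eyes
def K(c):
    f=210/np.tan(np.radians(c['fovy'])/2); return f
def px2pt(c,u,v,z):
    f=K(c); d=np.array([(u-c['cx'])/f,(v-c['cy'])/f]); s=d.copy()
    for _ in range(20): s=d/(1+c['k1']*(s@s))
    R=np.array(c['R']);t=np.array(c['t']); o=-R.T@t; r=R.T@np.array([s[0],s[1],1])
    return o+r*(z-o[2])/r[2]
def pt2px(c,X):
    p=np.array(c['R'])@np.array(X)+np.array(c['t']); s=p[:2]/p[2]; s=s*(1+c['k1']*(s@s))
    return s*K(c)+[c['cx'],c['cy']]
def snap(n,fn):
    im=eyes.snapshot(n); cv2.imwrite('pics/'+fn,im[:,:,::-1]); return im
E
python3 - <<'E'
from h import *
o=robot.get_obs(); print({k:np.round(v,3) for k,v in o.items()})
a=snap('top','t0.png'); b=snap('scene','s0.png')
for n in('top','scene','wrist'):
    c=eyes.get_calibration(n); print(n,{k:np.round(v,3).tolist() for k,v in c.items()})
E
```

```text
{'time': np.float64(0.0), 'joint_positions': array([ 1.096,  0.088,  1.372, -0.   ,  1.684, -0.103]), 'qvel': array([ 0.002,  0.001, -0.001,  0.   ,  0.   ,  0.003]), 'joint_torque': array([-0.0000e+00, -3.4018e+01, -3.0243e+01,  7.2000e-02,  3.3000e-02,
       -0.0000e+00]), 'tool_pos': array([0.2  , 0.512, 0.302]), 'ee_rot': array([-3.14, -0.  ,  2.77]), 'wrist_force': array([-0.082,  1.008, -0.219]), 'wrist_torque': array([ 0.015, -0.035, -0.004]), 'finger_force': np.float64(0.0), 'width': np.float64(0.094)}
top {'fovy': 53.789, 'cx': 276.546, 'cy': 210.04, 'k1': -0.052, 'R': [[0.016, -0.999, 0.032], [-0.983, -0.021, -0.183], [0.184, -0.028, -0.983]], 't': [0.073, 0.574, 0.703]}
scene {'fovy': 51.103, 'cx': 278.193, 'cy': 211.863, 'k1': 0.016, 'R': [[0.468, 0.884, -0.002], [0.648, -0.345, -0.679], [-0.601, 0.317, -0.734]], 't': [-0.338, -0.306, 1.338]}
wrist {'fovy': 69.487, 'cx': 285.586, 'cy': 212.435, 'k1': -0.048, 'R': [[0.364, 0.931, -0.001], [0.899, -0.351, 0.26], [0.242, -0.096, -0.966]], 't': [-0.548, -0.027, 0.39]}
```

View pics/t0.png

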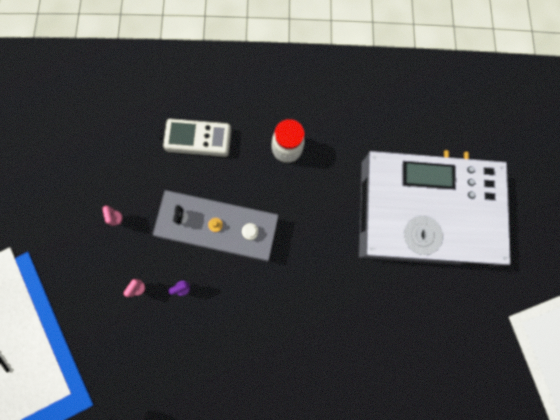

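View pics/s0.png

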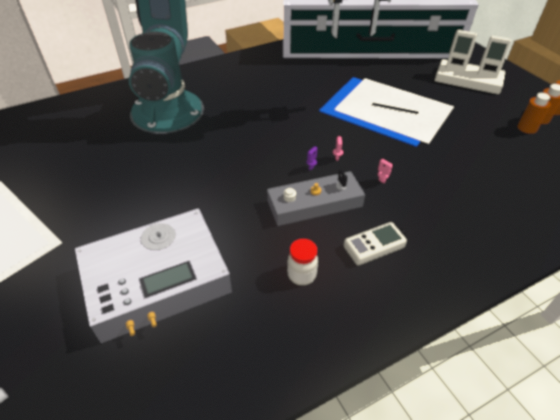

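Top view: black key at about (180,213) in the tray, nozzle (215,224), filter (250,231), lock (423,234) on the unit. The things that could be taken for the key are the pink ones at (112,215) and (134,288), and the purple one at (180,288). I choose the black one in the tray.

```bash
python3 - <<'E'
from h import *
im=cv2.imread('pics/t0.png'); c=eyes.get_calibration('top')
for n,u,v,z in [('key',180,210,.083),('keycollar',181,217,.043),('nozz',215,224,.06),('filt',250,231,.062),('lock',423,234,.076)]: print(n,np.round(px2pt(c,u,v,z),3))
g=im.max(2)
def quad(mask,z,name):
    cs,_=cv2.findContours(mask,cv2.RETR_EXTERNAL,cv2.CHAIN_APPROX_NONE); k=max(cs,key=cv2.contourArea)
    P=np.array([px2pt(c,u,v,z)[:2] for u,v in k[:,0]],np.float32); print(name,cv2.minAreaRect(P), [q.round(1).tolist() for q in cv2.minAreaRect(k)[:2] for q in [np.array(q)]])
m=np.zeros_like(g); m[180:270,140:290]=(g[180:270,140:290]>70)*255; quad(m,.04,'tray')
m=np.zeros_like(g); m[130:280,340:530]=(g[130:280,340:530]>130)*255; quad(m,.07,'unit')
crop=np.hstack([cv2.resize(im[185:260,140:250],(440,300),interpolation=cv2.INTER_CUBIC),cv2.resize(im[200:275,380:470],(360,300),interpolation=cv2.INTER_CUBIC)])
cv2.imwrite('pics/c1.png',crop)
E
```

```text
key [0.563 0.252 0.083]
keycollar [0.557 0.258 0.043]
nozz [0.543 0.193 0.06 ]
filt [0.531 0.131 0.062]
lock [ 0.53  -0.177  0.076]
tray ((0.5448766350746155, 0.19534195959568024), (0.21807155013084412, 0.08913731575012207), 78.71466827392578) [[215.0, 224.8], [119.3, 48.4]]
unit ((0.5881434679031372, -0.21093937754631042), (0.2634347379207611, 0.20579203963279724), 87.13914489746094) [[438.7, 205.8], [143.3, 111.9]]
```

View pics/c1.png

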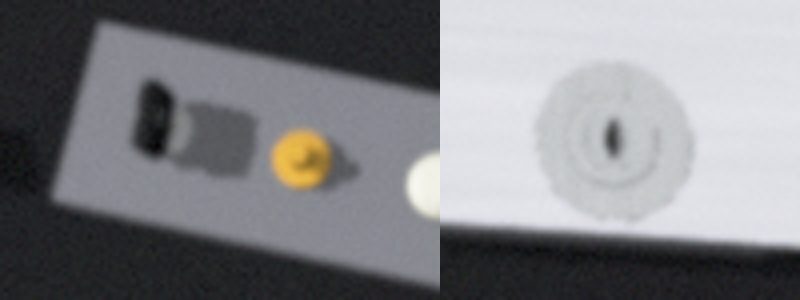

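The crop shows the black bow standing in the tray's upper hole at about crop (152,118), wide roughly along world x, with the nozzle beside it. On the right is the lock ring with its slot at crop (613,138). The choice holds. I move in over the key.

Request:
carry_out --deltas '[{"dx": -1, "dy": -0.25, "dz": 0.075}, {"dx": -1, "dy": -0.25, "dz": 0.075}, {"dx": -1, "dy": -0.25, "dz": 0.075}, {"dx": -1, "dy": -0.25, "dz": 0.075}, {"dx": -1, "dy": -0.25, "dz": 0.075}, {"dx": -1, "dy": -0.25, "dz": 0.075}, {"dx": -1, "dy": -0.25, "dz": 0.075}, {"dx": -1, "dy": -0.25, "dz": 0.075}, {"dx": -1, "dy": -0.25, "dz": 0.075}, {"dx": -1, "dy": -0.25, "dz": 0.075}, {"dx": -1, "dy": -0.25, "dz": 0.075}, {"dx": -1, "dy": -0.25, "dz": 0.075}, {"dx": -1, "dy": -0.25, "dz": 0.075}, {"dx": -1, "dy": -0.25, "dz": 0.075}, {"dx": -1, "dy": -0.25, "dz": 0.075}, {"dx": -1, "dy": -0.25, "dz": 0.075}, {"dx": -1, "dy": -0.25, "dz": 0.075}, {"dx": -1, "dy": -0.25, "dz": 0.075}, {"dx": 0}, {"dx": 0}]'

```text
invalid input
```

```bash
python3 - <<'E'
from h import *
o=robot.get_obs(); print(o['tool_pos'],o['ee_rot'],o['joint_positions'])
c=eyes.get_calibration('wrist'); im=snap('wrist','w1.png'); np.save('w1c.npy',c,allow_pickle=True)
print([pt2px(c,[.5577,.259,z]).round() for z in(.043,.083)])
E
```

```text
[0.19967581 0.51214811 0.30162978] [-3.13960634e+00 -1.99524031e-04  2.76984511e+00] [ 1.09589932e+00  8.78848081e-02  1.37208190e+00 -6.09985774e-06
  1.68362224e+00 -1.03150339e-01]
[array([220., 463.]), array([214., 491.])]
```

View pics/w1.png

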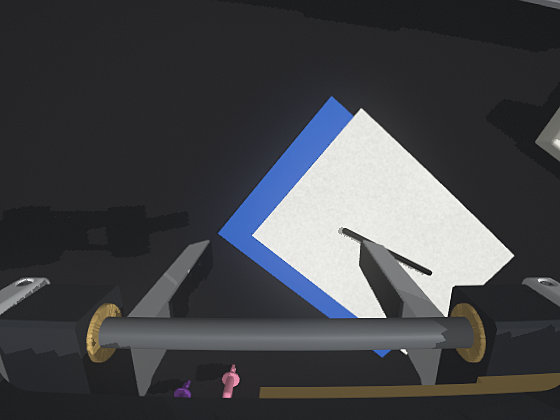

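The move was refused, and the picture shows the start pose with only the clipboard in view. I'll retry with all fields given.

Request:
carry_out --deltas '[{"dx": -1, "dy": -0.25, "dz": 0.075, "wx": 0, "wy": 0, "wz": 0, "gripper": 0}, {"dx": -1, "dy": -0.25, "dz": 0.075, "wx": 0, "wy": 0, "wz": 0, "gripper": 0}, {"dx": -1, "dy": -0.25, "dz": 0.075, "wx": 0, "wy": 0, "wz": 0, "gripper": 0}, {"dx": -1, "dy": -0.25, "dz": 0.075, "wx": 0, "wy": 0, "wz": 0, "gripper": 0}, {"dx": -1, "dy": -0.25, "dz": 0.075, "wx": 0, "wy": 0, "wz": 0, "gripper": 0}, {"dx": -1, "dy": -0.25, "dz": 0.075, "wx": 0, "wy": 0, "wz": 0, "gripper": 0}, {"dx": -1, "dy": -0.25, "dz": 0.075, "wx": 0, "wy": 0, "wz": 0, "gripper": 0}, {"dx": -1, "dy": -0.25, "dz": 0.075, "wx": 0, "wy": 0, "wz": 0, "gripper": 0}, {"dx": -1, "dy": -0.25, "dz": 0.075, "wx": 0, "wy": 0, "wz": 0, "gripper": 0}, {"dx": -1, "dy": -0.25, "dz": 0.075, "wx": 0, "wy": 0, "wz": 0, "gripper": 0}, {"dx": -1, "dy": -0.25, "dz": 0.075, "wx": 0, "wy": 0, "wz": 0, "gripper": 0}, {"dx": -1, "dy": -0.25, "dz": 0.075, "wx": 0, "wy": 0, "wz": 0, "gripper": 0}, {"dx": -1, "dy": -0.25, "dz": 0.075, "wx": 0, "wy": 0, "wz": 0, "gripper": 0}, {"dx": -1, "dy": -0.25, "dz": 0.075, "wx": 0, "wy": 0, "wz": 0, "gripper": 0}, {"dx": -1, "dy": -0.25, "dz": 0.075, "wx": 0, "wy": 0, "wz": 0, "gripper": 0}, {"dx": -1, "dy": -0.25, "dz": 0.075, "wx": 0, "wy": 0, "wz": 0, "gripper": 0}, {"dx": -1, "dy": -0.25, "dz": 0.075, "wx": 0, "wy": 0, "wz": 0, "gripper": 0}, {"dx": -1, "dy": -0.25, "dz": 0.075, "wx": 0, "wy": 0, "wz": 0, "gripper": 0}, {"dx": 0, "dy": 0, "dz": 0, "wx": 0, "wy": 0, "wz": 0, "gripper": 0}, {"dx": 0, "dy": 0, "dz": 0, "wx": 0, "wy": 0, "wz": 0, "gripper": 0}]'

```text
time: 1.82
tool_pos: [0.5028, 0.2972, 0.2748]
ee_rot: [-3.141, -0.002, 2.768]
wrist_force: [-0.4, 0.2, -0.2]
width: 0.0941
finger_force: 0.0
```

```bash
python3 - <<'E'
from h import *
o=robot.get_obs(); print(o['joint_positions'].round(3))
c=eyes.get_calibration('wrist'); im=snap('wrist','w2.png'); np.save('w2c.npy',c,allow_pickle=True)
print([pt2px(c,[.5577,.259,z]).round() for z in(.043,.083)])
E
```

```text
[ 0.437  0.171  1.333  0.     1.64  -0.761]
[array([273., 261.]), array([272., 277.])]
```

View pics/w2.png

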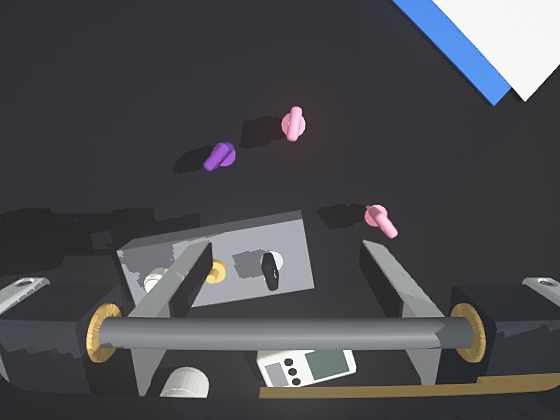

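The key's black bow is at about (270,272) in the tray, with its white-lit collar behind it and its shadow to the left. The pink and purple look-alikes stand off the tray. I move so that the camera looks straight down on the key to measure its yaw.

Request:
carry_out --deltas '[{"dx": -1, "dy": -0.1, "dz": 0, "wx": 0, "wy": 0, "wz": 0, "gripper": 0}, {"dx": -1, "dy": -0.1, "dz": 0, "wx": 0, "wy": 0, "wz": 0, "gripper": 0}, {"dx": -1, "dy": -0.1, "dz": 0, "wx": 0, "wy": 0, "wz": 0, "gripper": 0}, {"dx": -1, "dy": -0.1, "dz": 0, "wx": 0, "wy": 0, "wz": 0, "gripper": 0}, {"dx": -1, "dy": -0.1, "dz": 0, "wx": 0, "wy": 0, "wz": 0, "gripper": 0}, {"dx": -1, "dy": -0.1, "dz": 0, "wx": 0, "wy": 0, "wz": 0, "gripper": 0}, {"dx": -1, "dy": -0.1, "dz": 0, "wx": 0, "wy": 0, "wz": 0, "gripper": 0}, {"dx": 0, "dy": 0, "dz": 0, "wx": 0, "wy": 0, "wz": 0, "gripper": 0}, {"dx": 0, "dy": 0, "dz": 0, "wx": 0, "wy": 0, "wz": 0, "gripper": 0}]'

```text
time: 2.62
tool_pos: [0.6275, 0.2345, 0.2753]
ee_rot: [-3.142, -0.001, 2.77]
wrist_force: [-0.4, 0.6, 0.9]
width: 0.094
finger_force: 0.0
```

```bash
python3 - <<'E'
from h import *
o=robot.get_obs(); print(o['tool_pos'],o['ee_rot'])
c=eyes.get_calibration('wrist'); im=snap('wrist','w3.png'); np.save('w3c.npy',c,allow_pickle=True)
u,v=pt2px(c,[.5577,.259,.083]).astype(int); print(u,v)
g=im[:,:,:3].max(2); w=45
sub=g[v-w:v+w,u-w:u+w]
m=((sub<45)*255).astype(np.uint8); cs,_=cv2.findContours(m,cv2.RETR_LIST,cv2.CHAIN_APPROX_NONE)
for k in cs:
    if cv2.contourArea(k)>60:
        k=k+[u-w,v-w]; P=np.array([px2pt(c,a,b,.083)[:2] for a,b in k[:,0]],np.float32); print(cv2.contourArea(k),cv2.minAreaRect(k),cv2.minAreaRect(P))
cv2.imwrite('pics/c3.png',cv2.resize(im[v-w:v+w,u-w:u+w,::-1],(540,540),interpolation=cv2.INTER_CUBIC))
E
```

```text
[0.62746857 0.23450009 0.27528277] [-3.14157223e+00 -1.41957759e-03  2.77000249e+00]
284 132
```

View pics/c3.png

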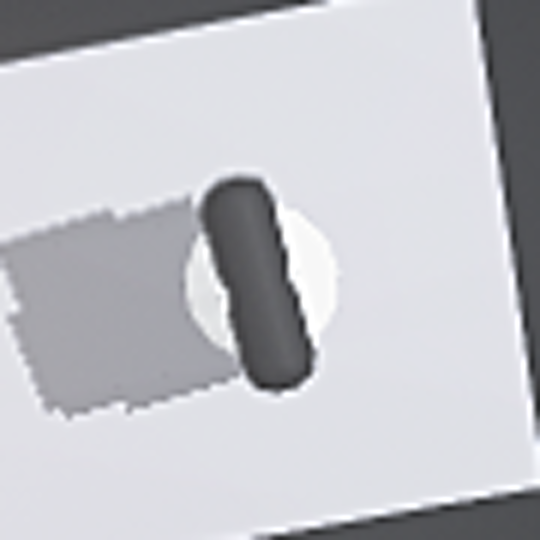

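A clean view from above: the bow is at crop (258,285), tilted about 12° from the image vertical, on its white collar centred near (261,285). I compute the pose.

```bash
python3 - <<'E'
from h import *
c=np.load('w3c.npy',allow_pickle=True).item(); im=cv2.imread('pics/w3.png'); g=im.max(2)
w=45;u,v=284,132; sub=g[v-w+20:v+w-20,u-w+20:u+w-20]
m=((sub<115)*255).astype(np.uint8); cs,_=cv2.findContours(m,cv2.RETR_EXTERNAL,cv2.CHAIN_APPROX_NONE)
for k in cs:
    if cv2.contourArea(k)>60:
        k=k+[u-w+20,v-w+20]; P=np.array([px2pt(c,a,b,.083)[:2] for a,b in k[:,0]],np.float32); r=cv2.minAreaRect(P);print(cv2.contourArea(k),r, cv2.boxPoints(r).round(4).tolist())
m=((sub>236)*255).astype(np.uint8); ys,xs=np.nonzero(g[v-w:v+w,u-w:u+w]>236)
(x,y),r=cv2.minEnclosingCircle(np.column_stack([xs,ys]).astype(np.float32)); print(x,y,r,px2pt(c,x+u-w,y+v-w,.043), r*(.355-.043)/303)
E
```

```text
355.0 ((0.5579859018325806, 0.2562287449836731), (0.010315576568245888, 0.030593225732445717), 83.89887237548828) [[0.5422000288963318, 0.25270000100135803], [0.5726000070571899, 0.24950000643730164], [0.5737000107765198, 0.2597000002861023], [0.5432999730110168, 0.2630000114440918]]
44.619319915771484 45.346092224121094 56.3076286315918 [0.55717701 0.25820517 0.043     ] 0.05798013245233215
```

Request:
carry_out --deltas '[{"dx": 0.91, "dy": -0.06, "dz": 0, "wx": 0, "wy": 0, "wz": 0, "gripper": 146}, {"dx": 0.91, "dy": -0.06, "dz": 0, "wx": 0, "wy": 0, "wz": 0, "gripper": 146}, {"dx": 0.91, "dy": -0.06, "dz": 0, "wx": 0, "wy": 0, "wz": 0, "gripper": 146}, {"dx": 0.91, "dy": -0.06, "dz": 0, "wx": 0, "wy": 0, "wz": 0, "gripper": 146}, {"dx": 0, "dy": 0, "dz": 0.75, "wx": 0, "wy": 0, "wz": -0.74, "gripper": 146}, {"dx": 0, "dy": 0, "dz": 0.75, "wx": 0, "wy": 0, "wz": -0.74, "gripper": 146}, {"dx": 0, "dy": 0, "dz": 0.75, "wx": 0, "wy": 0, "wz": -0.74, "gripper": 146}, {"dx": 0, "dy": 0, "dz": 0.75, "wx": 0, "wy": 0, "wz": 0, "gripper": 146}, {"dx": 0, "dy": 0, "dz": 0.75, "wx": 0, "wy": 0, "wz": 0, "gripper": 146}, {"dx": 0, "dy": 0, "dz": 0, "wx": 0, "wy": 0, "wz": 0, "gripper": 146}, {"dx": 0, "dy": 0, "dz": 0, "wx": 0, "wy": 0, "wz": 0, "gripper": 146}]'

```text
time: 3.58
tool_pos: [0.5567, 0.2567, 0.2002]
ee_rot: [-3.141, -0.002, 3.038]
wrist_force: [0.0, -0.0, 0.8]
width: 0.0401
finger_force: 0.0
```

Request:
carry_out --deltas '[{"dx": -0.06, "dy": 0, "dz": 0.9, "wx": 0, "wy": 0, "wz": 0, "gripper": 146}, {"dx": 0, "dy": 0, "dz": 0.9, "wx": 0, "wy": 0, "wz": 0, "gripper": 146}, {"dx": 0, "dy": 0, "dz": 0.9, "wx": 0, "wy": 0, "wz": 0, "gripper": 146}, {"dx": 0, "dy": 0, "dz": 0, "wx": 0, "wy": 0, "wz": 0, "gripper": 180}, {"dx": 0, "dy": 0, "dz": 0, "wx": 0, "wy": 0, "wz": 0, "gripper": 205}, {"dx": 0, "dy": 0, "dz": 0, "wx": 0, "wy": 0, "wz": 0, "gripper": 255}, {"dx": 0, "dy": 0, "dz": 0, "wx": 0, "wy": 0, "wz": 0, "gripper": 255}, {"dx": 0, "dy": 0, "dz": 0, "wx": 0, "wy": 0, "wz": 0, "gripper": 255}, {"dx": 0, "dy": 0, "dz": 0, "wx": 0, "wy": 0, "wz": 0, "gripper": 255}, {"dx": 0, "dy": 0, "dz": 0, "wx": 0, "wy": 0, "wz": 0, "gripper": 255}]'

```text
time: 4.42
tool_pos: [0.5603, 0.2562, 0.1488]
ee_rot: [3.14, 0.003, 3.036]
wrist_force: [-0.4, 0.5, 5.7]
width: 0.0108
finger_force: 30.0
```

Request:
carry_out --deltas '[{"dx": 0, "dy": 0, "dz": 0, "wx": 0, "wy": 0, "wz": 0, "gripper": 255}, {"dx": 0, "dy": 0, "dz": 0, "wx": 0, "wy": 0, "wz": 0, "gripper": 255}]'

```text
time: 4.58
tool_pos: [0.5603, 0.2562, 0.1488]
ee_rot: [3.14, 0.003, 3.036]
wrist_force: [-0.3, 0.6, 6.3]
width: 0.0106
finger_force: 30.0
```

Request:
carry_out --deltas '[{"dx": 0, "dy": 0, "dz": -0.13, "wx": 0, "wy": 0, "wz": 0, "gripper": 255}, {"dx": 0, "dy": 0, "dz": 0, "wx": 0, "wy": 0, "wz": 0, "gripper": 255}, {"dx": 0, "dy": 0, "dz": 0, "wx": 0, "wy": 0, "wz": 0, "gripper": 255}]'

```text
time: 4.83
tool_pos: [0.5593, 0.2556, 0.1488]
ee_rot: [-3.141, -0.001, 3.036]
wrist_force: [-0.4, 0.0, -0.3]
width: 0.0107
finger_force: 30.0
```

Request:
carry_out --deltas '[{"dx": 0, "dy": 0, "dz": -0.5, "wx": 0, "wy": 0, "wz": 0, "gripper": 255}, {"dx": 0, "dy": 0, "dz": -0.5, "wx": 0, "wy": 0, "wz": 0, "gripper": 255}, {"dx": 0, "dy": 0, "dz": -1, "wx": 0, "wy": 0, "wz": 0, "gripper": 255}, {"dx": 0, "dy": 0, "dz": -1, "wx": 0, "wy": 0, "wz": 0, "gripper": 255}, {"dx": 0, "dy": 0, "dz": -1, "wx": 0, "wy": 0, "wz": 0, "gripper": 255}, {"dx": 0, "dy": 0, "dz": -1, "wx": 0, "wy": 0, "wz": 0, "gripper": 255}, {"dx": 0, "dy": 0, "dz": -1, "wx": 0, "wy": 0, "wz": 0, "gripper": 255}, {"dx": 0, "dy": 0, "dz": -1, "wx": 0, "wy": 0, "wz": 0, "gripper": 255}, {"dx": -0.2, "dy": -0.5, "dz": 0, "wx": 0, "wy": 0, "wz": 0, "gripper": 255}, {"dx": -0.2, "dy": -1, "dz": 0, "wx": 0, "wy": 0, "wz": 0, "gripper": 255}, {"dx": -0.2, "dy": -1, "dz": 0, "wx": 0, "wy": 0, "wz": 0, "gripper": 255}, {"dx": -0.2, "dy": -1, "dz": 0, "wx": 0, "wy": 0, "wz": 0, "gripper": 255}, {"dx": -0.2, "dy": -1, "dz": 0, "wx": 0, "wy": 0, "wz": 0, "gripper": 255}, {"dx": -0.2, "dy": -1, "dz": 0, "wx": 0, "wy": 0, "wz": 0, "gripper": 255}, {"dx": -0.2, "dy": -1, "dz": 0, "wx": 0, "wy": 0, "wz": 0, "gripper": 255}, {"dx": -0.2, "dy": -1, "dz": 0, "wx": 0, "wy": 0, "wz": 0, "gripper": 255}, {"dx": -0.2, "dy": -1, "dz": 0, "wx": 0, "wy": 0, "wz": 0, "gripper": 255}, {"dx": -0.2, "dy": -1, "dz": 0, "wx": 0, "wy": 0, "wz": 0, "gripper": 255}]'

```text
time: 6.33
tool_pos: [0.5788, 0.0607, 0.2885]
ee_rot: [-3.141, -0.001, 3.036]
wrist_force: [0.4, 0.1, -0.6]
width: 0.0104
finger_force: 30.0
```

Request:
carry_out --deltas '[{"dx": -0.2, "dy": -1, "dz": 0, "wx": 0, "wy": 0, "wz": 0, "gripper": 255}, {"dx": -0.2, "dy": -1, "dz": 0, "wx": 0, "wy": 0, "wz": 0, "gripper": 255}, {"dx": -0.2, "dy": -1, "dz": 0, "wx": 0, "wy": 0, "wz": 0, "gripper": 255}, {"dx": -0.2, "dy": -1, "dz": 0, "wx": 0, "wy": 0, "wz": 0, "gripper": 255}, {"dx": -0.2, "dy": -1, "dz": 0, "wx": 0, "wy": 0, "wz": 0, "gripper": 255}, {"dx": -0.2, "dy": -1, "dz": 0, "wx": 0, "wy": 0, "wz": 0, "gripper": 255}, {"dx": -0.2, "dy": -1, "dz": 0, "wx": 0, "wy": 0, "wz": 0, "gripper": 255}, {"dx": -0.2, "dy": -1, "dz": 0, "wx": 0, "wy": 0, "wz": 0, "gripper": 255}, {"dx": -0.2, "dy": -1, "dz": 0, "wx": 0, "wy": 0, "wz": 0, "gripper": 255}, {"dx": -0.2, "dy": -1, "dz": 0, "wx": 0, "wy": 0, "wz": 0, "gripper": 255}, {"dx": -0.2, "dy": -1, "dz": 0, "wx": 0, "wy": 0, "wz": 0, "gripper": 255}, {"dx": -0.2, "dy": -0.5, "dz": 0, "wx": 0, "wy": 0, "wz": 0, "gripper": 255}, {"dx": 0, "dy": 0, "dz": 0, "wx": 0, "wy": 0, "wz": 0, "gripper": 255}, {"dx": 0, "dy": 0, "dz": 0, "wx": 0, "wy": 0, "wz": 0, "gripper": 255}, {"dx": 0, "dy": 0, "dz": 0, "wx": 0, "wy": 0, "wz": 0, "gripper": 255}]'

```text
time: 7.58
tool_pos: [0.6027, -0.1704, 0.289]
ee_rot: [3.141, -0.001, 3.037]
wrist_force: [0.8, 0.3, -0.3]
width: 0.0106
finger_force: 30.0
```

```bash
python3 - <<'E'
from h import *
o=robot.get_obs(); print(o['tool_pos'],o['ee_rot'],o['wrist_force'],o['width'])
c=eyes.get_calibration('wrist'); im=snap('wrist','w4.png'); np.save('w4c.npy',c,allow_pickle=True)
u,v=pt2px(c,[.530,-.177,.076]).astype(int); print(u,v)
a=cv2.resize(im[max(v-50,0):v+50,u-50:u+50,::-1],(400,400),interpolation=cv2.INTER_CUBIC)
b=cv2.resize(im[:,:,::-1],(400,300)); b=cv2.copyMakeBorder(b,0,100,0,0,cv2.BORDER_CONSTANT)
cv2.imwrite('pics/c4.png',np.hstack([a,b]))
E
```

```text
[ 0.60267831 -0.17041154  0.28901438] [ 3.14071876e+00 -6.57298788e-04  3.03683649e+00] [ 0.79606585  0.33929688 -0.31375092] 0.010600892181367642
272 135
```

View pics/c4.png

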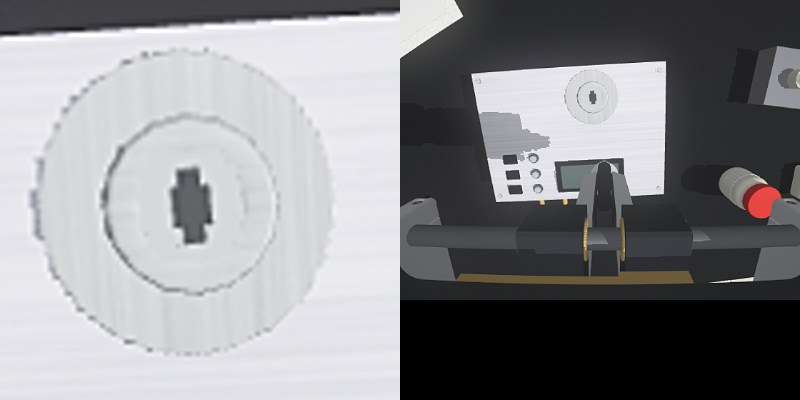

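The lock is seen from almost straight above: keyway (slot with the square middle) at crop (191,205), the 42 mm face around it, and the key still held. I compute centre and yaw of the keyway.

```bash
python3 - <<'E'
from h import *
c=np.load('w4c.npy',allow_pickle=True).item(); im=cv2.imread('pics/w4.png'); g=cv2.resize(im.max(2),None,fx=4,fy=4,interpolation=cv2.INTER_CUBIC)
u0,v0=222,85
sub=g[v0*4+140:v0*4+270,u0*4+140:u0*4+240]; m=((sub<150)*255).astype(np.uint8)
cs,_=cv2.findContours(m,cv2.RETR_EXTERNAL,cv2.CHAIN_APPROX_NONE); k=max(cs,key=cv2.contourArea)
k=(k[:,0]+[u0*4+140,v0*4+140]+.5)/4-.5
P=np.array([px2pt(c,a,b,.076)[:2] for a,b in k],np.float32); r=cv2.minAreaRect(P); print(r,cv2.boxPoints(r).round(4).tolist())
M=cv2.moments(P.reshape(-1,1,2)); cx,cy=M['m10']/M['m00'],M['m01']/M['m00']; th=.5*np.arctan2(2*M['mu11'],M['mu20']-M['mu02']); print('mom',cx,cy,th)
# unit edges yaw
m=((im.max(2)>150)*255).astype(np.uint8); cs,_=cv2.findContours(m[:285],cv2.RETR_EXTERNAL,cv2.CHAIN_APPROX_NONE)
for k in sorted(cs,key=cv2.contourArea)[-2:]:
    P=np.array([px2pt(c,a,b,.07)[:2] for a,b in k[:,0]],np.float32); print('unit',cv2.minAreaRect(P))
# key bow in grip: visible?
E
```

```text
((0.5303704738616943, -0.17960016429424286), (0.00920289009809494, 0.017259672284126282), 89.13162231445312) [[0.5217000246047974, -0.18410000205039978], [0.5389000177383423, -0.1843000054359436], [0.5390999913215637, -0.17509999871253967], [0.5217999815940857, -0.17489999532699585]]
mom 0.5303264356058215 -0.17962301117899207 -0.009948883863449097
unit ((0.4016869068145752, -0.39313483238220215), (0.05835752561688423, 0.10788331925868988), 19.945322036743164)
unit ((0.5857247710227966, -0.2139606475830078), (0.25993773341178894, 0.19710732996463776), 87.1214599609375)
```

```bash
python3 - <<'E'
from h import *
c=np.load('w4c.npy',allow_pickle=True).item(); im=cv2.imread('pics/w4.png')
o=np.array([.6027,-.1704]); 
for z in(.289-.1058,.289-.0658): print([pt2px(c,[*(o+d*np.array([-.9944,.1054])),z]).round(1).tolist() for d in(-.016,-.013,0,.013,.016)])
a=cv2.resize(im[200:280,235:335],(800,600),interpolation=cv2.INTER_CUBIC); a=cv2.convertScaleAbs(a,alpha=1.6,beta=10)
cv2.imwrite('pics/c5.png',cv2.resize(im[200:275,235:335],(800,600),interpolation=cv2.INTER_CUBIC))
E
```

```text
[[287.9, 270.9], [287.9, 266.9], [288.0, 248.9], [288.0, 230.3], [288.0, 225.9]]
[[288.6, 303.2], [288.6, 298.4], [288.6, 277.0], [288.7, 254.5], [288.7, 249.1]]
```

View pics/c5.png

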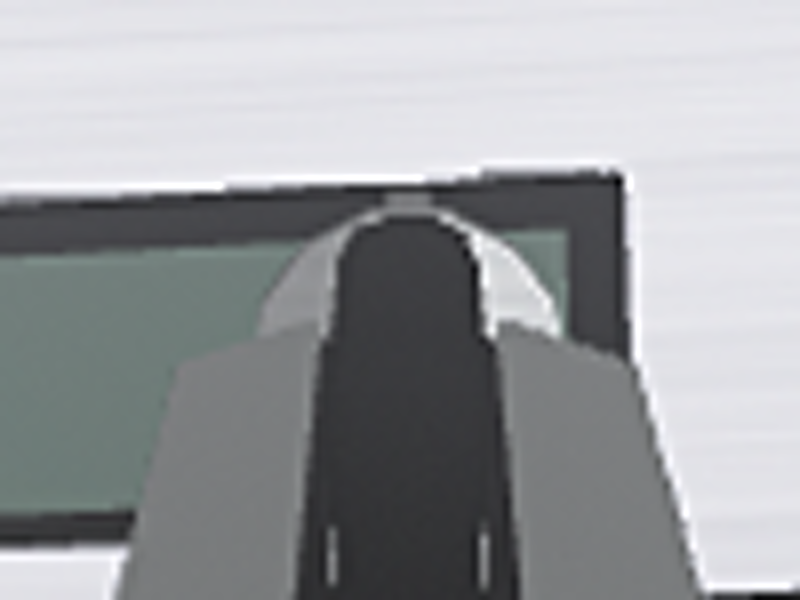

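Collar and bow in the grip are centred at crop x≈410 (u≈286), near collar edge at v≈226. So the key sits about 1.6 mm towards tool +x from the TCP. I'm going over the lock.

Request:
carry_out --deltas '[{"dx": 0, "dy": 0, "dz": 0, "wx": 0, "wy": 0, "wz": -0.78, "gripper": 255}, {"dx": 0.88, "dy": -0.1, "dz": 0, "wx": 0, "wy": 0, "wz": 0, "gripper": 255}, {"dx": 0.88, "dy": -0.1, "dz": 0, "wx": 0, "wy": 0, "wz": 0, "gripper": 255}, {"dx": 0.88, "dy": -0.1, "dz": 0, "wx": 0, "wy": 0, "wz": 0, "gripper": 255}, {"dx": 0.88, "dy": -0.1, "dz": 0, "wx": 0, "wy": 0, "wz": 0, "gripper": 255}, {"dx": 0, "dy": 0, "dz": 0.9, "wx": 0, "wy": 0, "wz": 0, "gripper": 255}, {"dx": 0, "dy": 0, "dz": 0.9, "wx": 0, "wy": 0, "wz": 0, "gripper": 255}, {"dx": 0, "dy": 0, "dz": 0.9, "wx": 0, "wy": 0, "wz": 0, "gripper": 255}, {"dx": 0, "dy": 0, "dz": 0.9, "wx": 0, "wy": 0, "wz": 0, "gripper": 255}, {"dx": 0, "dy": 0, "dz": 0.2, "wx": 0, "wy": 0, "wz": 0, "gripper": 255}, {"dx": 0, "dy": 0, "dz": 0, "wx": 0, "wy": 0, "wz": 0, "gripper": 255}, {"dx": 0, "dy": 0, "dz": 0, "wx": 0, "wy": 0, "wz": 0, "gripper": 255}, {"dx": 0, "dy": 0, "dz": 0, "wx": 0, "wy": 0, "wz": 0, "gripper": 255}]'

```text
time: 8.72
tool_pos: [0.5331, -0.1782, 0.215]
ee_rot: [-3.141, 0.003, 3.13]
wrist_force: [1.1, 0.5, -0.4]
width: 0.0106
finger_force: 30.0
```

Request:
carry_out --deltas '[{"dx": 0.05, "dy": 0, "dz": 0.1, "wx": 0, "wy": 0, "wz": 0, "gripper": 255}, {"dx": 0, "dy": 0, "dz": 0.1, "wx": 0, "wy": 0, "wz": 0, "gripper": 255}, {"dx": 0, "dy": 0, "dz": 0.1, "wx": 0, "wy": 0, "wz": 0, "gripper": 255}, {"dx": 0, "dy": 0, "dz": 0.1, "wx": 0, "wy": 0, "wz": 0, "gripper": 255}, {"dx": 0, "dy": 0, "dz": 0.1, "wx": 0, "wy": 0, "wz": 0, "gripper": 255}, {"dx": 0, "dy": 0, "dz": 0.1, "wx": 0, "wy": 0, "wz": 0, "gripper": 255}, {"dx": 0, "dy": 0, "dz": 0, "wx": 0, "wy": 0, "wz": 0, "gripper": 255}, {"dx": 0, "dy": 0, "dz": 0, "wx": 0, "wy": 0, "wz": 0, "gripper": 255}]'

```text
time: 9.38
tool_pos: [0.532, -0.1785, 0.2015]
ee_rot: [-3.141, 0.002, 3.13]
wrist_force: [1.8, 0.1, 0.1]
width: 0.0107
finger_force: 30.0
```

The tip is about 3 mm below the face with no axial force, so it looks to be entering. I continue gently.

Request:
carry_out --deltas '[{"dx": 0, "dy": 0, "dz": 0.1, "wx": 0, "wy": 0, "wz": 0, "gripper": 255}, {"dx": 0, "dy": 0, "dz": 0.1, "wx": 0, "wy": 0, "wz": 0, "gripper": 255}, {"dx": 0, "dy": 0, "dz": 0.1, "wx": 0, "wy": 0, "wz": 0, "gripper": 255}, {"dx": 0, "dy": 0, "dz": 0, "wx": 0, "wy": 0, "wz": 0, "gripper": 255}, {"dx": 0, "dy": 0, "dz": 0, "wx": 0, "wy": 0, "wz": 0, "gripper": 255}]'

```text
time: 9.8
tool_pos: [0.5319, -0.1784, 0.1953]
ee_rot: [-3.141, 0.002, 3.13]
wrist_force: [5.2, -0.6, -0.9]
width: 0.0108
finger_force: 30.0
```

Request:
carry_out --deltas '[{"dx": -0.05, "dy": 0, "dz": 0.05, "wx": 0, "wy": 0, "wz": 0, "gripper": 255}, {"dx": 0, "dy": 0, "dz": 0.1, "wx": 0, "wy": 0, "wz": 0, "gripper": 255}, {"dx": 0, "dy": 0, "dz": 0.1, "wx": 0, "wy": 0, "wz": 0, "gripper": 255}, {"dx": 0, "dy": 0, "dz": 0, "wx": 0, "wy": 0, "wz": 0, "gripper": 255}, {"dx": 0, "dy": 0, "dz": 0, "wx": 0, "wy": 0, "wz": 0, "gripper": 255}]'

```text
time: 10.22
tool_pos: [0.5322, -0.1783, 0.1898]
ee_rot: [3.141, -0.001, 3.13]
wrist_force: [3.4, 0.1, -1.1]
width: 0.0111
finger_force: 30.0
```

Request:
carry_out --deltas '[{"dx": -0.06, "dy": 0, "dz": 0.1, "wx": 0, "wy": 0, "wz": 0, "gripper": 255}, {"dx": 0, "dy": 0, "dz": 0.1, "wx": 0, "wy": 0, "wz": 0, "gripper": 255}, {"dx": 0, "dy": 0, "dz": 0.1, "wx": 0, "wy": 0, "wz": 0, "gripper": 255}, {"dx": 0, "dy": 0, "dz": 0, "wx": 0, "wy": 0, "wz": 0, "gripper": 255}, {"dx": 0, "dy": 0, "dz": 0, "wx": 0, "wy": 0, "wz": 0, "gripper": 255}]'

```text
time: 10.63
tool_pos: [0.5325, -0.1782, 0.1847]
ee_rot: [3.141, -0.003, 3.13]
wrist_force: [-2.6, 1.3, 5.2]
width: 0.011
finger_force: 30.0
```

Contact at z 0.1847, where home was expected (0.1848): the key is fully home. I ease off and begin the clockwise turn, moving around the key's axis.

Request:
carry_out --deltas '[{"dx": 0.02, "dy": 0, "dz": -0.04, "wx": 0, "wy": 0, "wz": 0, "gripper": 255}, {"dx": 0, "dy": 0, "dz": 0, "wx": 0, "wy": 0, "wz": 0, "gripper": 255}, {"dx": 0, "dy": -0.005, "dz": 0, "wx": 0, "wy": 0, "wz": 0.5, "gripper": 255}, {"dx": 0, "dy": -0.005, "dz": 0, "wx": 0, "wy": 0, "wz": 0.5, "gripper": 255}, {"dx": 0, "dy": -0.005, "dz": 0, "wx": 0, "wy": 0, "wz": 0.5, "gripper": 255}, {"dx": 0, "dy": -0.005, "dz": 0, "wx": 0, "wy": 0, "wz": 0.5, "gripper": 255}, {"dx": 0, "dy": -0.005, "dz": 0, "wx": 0, "wy": 0, "wz": 0.5, "gripper": 255}, {"dx": 0, "dy": 0, "dz": 0, "wx": 0, "wy": 0, "wz": 0, "gripper": 255}, {"dx": 0, "dy": 0, "dz": 0, "wx": 0, "wy": 0, "wz": 0, "gripper": 255}]'

```text
time: 11.38
tool_pos: [0.5327, -0.1789, 0.1848]
ee_rot: [-3.141, -0.001, 2.831]
wrist_force: [-1.4, 0.0, 1.8]
width: 0.0108
finger_force: 30.0
```

```bash
python3 -c "
from h import *
o=robot.get_obs(); print(o['tool_pos'].round(4),o['ee_rot'].round(3),o['wrist_force'].round(2),o['wrist_torque'].round(3),o['finger_force'])"
```

```text
[ 0.5327 -0.1789  0.1848] [-3.141e+00 -1.000e-03  2.831e+00] [-1.36  0.01  1.85] [-0.052  0.232  0.042] 30.000514090061188
```

Request:
carry_out --deltas '[{"dx": 0, "dy": -0.005, "dz": 0, "wx": 0, "wy": 0, "wz": 0.5, "gripper": 255}, {"dx": 0, "dy": -0.005, "dz": 0, "wx": 0, "wy": 0, "wz": 0.5, "gripper": 255}, {"dx": 0, "dy": -0.005, "dz": 0, "wx": 0, "wy": 0, "wz": 0.5, "gripper": 255}, {"dx": 0, "dy": -0.005, "dz": 0, "wx": 0, "wy": 0, "wz": 0.5, "gripper": 255}, {"dx": 0, "dy": -0.005, "dz": 0, "wx": 0, "wy": 0, "wz": 0.5, "gripper": 255}, {"dx": 0, "dy": -0.005, "dz": 0, "wx": 0, "wy": 0, "wz": 0.5, "gripper": 255}, {"dx": 0, "dy": -0.005, "dz": 0, "wx": 0, "wy": 0, "wz": 0.5, "gripper": 255}, {"dx": 0, "dy": -0.005, "dz": 0, "wx": 0, "wy": 0, "wz": 0.5, "gripper": 255}, {"dx": 0, "dy": -0.005, "dz": 0, "wx": 0, "wy": 0, "wz": 0.5, "gripper": 255}, {"dx": 0, "dy": -0.005, "dz": 0, "wx": 0, "wy": 0, "wz": 0.5, "gripper": 255}, {"dx": 0, "dy": -0.005, "dz": 0, "wx": 0, "wy": 0, "wz": 0.5, "gripper": 255}, {"dx": 0, "dy": -0.005, "dz": 0, "wx": 0, "wy": 0, "wz": 0.5, "gripper": 255}, {"dx": 0, "dy": 0, "dz": 0, "wx": 0, "wy": 0, "wz": 0, "gripper": 255}, {"dx": 0, "dy": 0, "dz": 0, "wx": 0, "wy": 0, "wz": 0, "gripper": 255}]'

```text
time: 12.55
tool_pos: [0.5318, -0.18, 0.1848]
ee_rot: [-3.14, -0.001, 2.112]
wrist_force: [-2.7, -0.9, 2.5]
width: 0.0108
finger_force: 30.0
```

```bash
echo "from h import *
o=robot.get_obs(); print(o['time'],o['tool_pos'].round(4),o['ee_rot'].round(3),o['wrist_force'].round(2),o['wrist_torque'].round(3),o['width'])" > st.py; python3 st.py
```

```text
12.55 [ 0.5318 -0.18    0.1848] [-3.140e+00 -1.000e-03  2.112e+00] [-2.66 -0.9   2.53] [-0.276  0.536  0.061] 0.010755076943881324
```

Request:
carry_out --deltas '[{"dx": 0, "dy": -0.003, "dz": 0, "wx": 0, "wy": 0, "wz": 0.3, "gripper": 255}, {"dx": 0, "dy": -0.003, "dz": 0, "wx": 0, "wy": 0, "wz": 0.3, "gripper": 255}, {"dx": 0, "dy": -0.002, "dz": 0, "wx": 0, "wy": 0, "wz": 0.2, "gripper": 255}, {"dx": 0, "dy": 0, "dz": 0, "wx": 0, "wy": 0, "wz": 0, "gripper": 255}, {"dx": 0, "dy": 0, "dz": 0, "wx": 0, "wy": 0, "wz": 0, "gripper": 255}]'

```text
time: 12.97
tool_pos: [0.5317, -0.1801, 0.1848]
ee_rot: [-3.14, -0.001, 2.015]
wrist_force: [-4.0, -0.5, 1.9]
width: 0.0107
finger_force: 30.0
```

```bash
python3 st.py
```

```text
12.9667 [ 0.5317 -0.1801  0.1848] [-3.140e+00 -1.000e-03  2.015e+00] [-3.98 -0.52  1.89] [-0.404  0.842  0.06 ] 0.010684752088733167
```

Request:
carry_out --deltas '[{"dx": 0.01, "dy": -0.022, "dz": 0, "wx": 0, "wy": 0, "wz": 0.2, "gripper": 255}, {"dx": 0, "dy": 0, "dz": 0, "wx": 0, "wy": 0, "wz": 0.1, "gripper": 255}, {"dx": 0, "dy": 0, "dz": 0, "wx": 0, "wy": 0, "wz": 0, "gripper": 255}, {"dx": 0, "dy": 0, "dz": 0, "wx": 0, "wy": 0, "wz": 0, "gripper": 255}]'

```text
time: 13.3
tool_pos: [0.5315, -0.1801, 0.1848]
ee_rot: [-3.141, -0.0, 1.978]
wrist_force: [-2.2, -2.8, 0.1]
width: 0.011
finger_force: 30.0
```

```bash
python3 st.py
```

```text
13.3 [ 0.5315 -0.1801  0.1848] [-3.141 -0.     1.978] [-2.17 -2.81  0.06] [-0.532  0.848  0.027] 0.01097816602948857
```

Request:
carry_out --deltas '[{"dx": 0, "dy": 0, "dz": 0.02, "wx": 0, "wy": 0, "wz": 0.2, "gripper": 255}, {"dx": 0, "dy": 0, "dz": 0, "wx": 0, "wy": 0, "wz": 0, "gripper": 255}, {"dx": 0, "dy": 0, "dz": 0, "wx": 0, "wy": 0, "wz": 0, "gripper": 255}]'

```text
time: 13.55
tool_pos: [0.5315, -0.18, 0.1848]
ee_rot: [-3.141, 0.0, 1.954]
wrist_force: [-4.9, -2.5, 2.2]
width: 0.0107
finger_force: 30.0
```

```bash
python3 st.py
```

```text
13.55 [ 0.5315 -0.18    0.1848] [-3.141  0.     1.954] [-4.86 -2.46  2.22] [-0.517  1.054 -0.01 ] 0.010653896188941315
```

Request:
carry_out --deltas '[{"dx": 0, "dy": -0.035, "dz": 0, "wx": 0, "wy": 0, "wz": 0.2, "gripper": 255}, {"dx": 0, "dy": 0, "dz": 0, "wx": 0, "wy": 0, "wz": 0, "gripper": 255}, {"dx": 0, "dy": 0, "dz": 0, "wx": 0, "wy": 0, "wz": 0, "gripper": 255}]'

```text
time: 13.8
tool_pos: [0.5312, -0.1801, 0.1848]
ee_rot: [3.141, 0.0, 1.93]
wrist_force: [-3.7, -2.2, 1.5]
width: 0.0104
finger_force: 30.0
```

```bash
python3 st.py
```

```text
13.8 [ 0.5312 -0.1801  0.1848] [3.141 0.    1.93 ] [-3.74 -2.16  1.5 ] [-0.435  0.858  0.096] 0.010382864115166994
```

Request:
carry_out --deltas '[{"dx": 0, "dy": -0.02, "dz": 0, "wx": 0, "wy": 0, "wz": 0.05, "gripper": 255}, {"dx": 0, "dy": 0, "dz": 0, "wx": 0, "wy": 0, "wz": 0, "gripper": 255}]'

```text
time: 13.97
tool_pos: [0.5311, -0.1802, 0.1848]
ee_rot: [3.14, 0.0, 1.924]
wrist_force: [-2.6, -1.4, 1.9]
width: 0.0103
finger_force: 30.0
```

```bash
python3 st.py
```

```text
13.9667 [ 0.5311 -0.1802  0.1848] [3.14  0.    1.924] [-2.59 -1.44  1.93] [-0.368  0.544  0.176] 0.01032032744048593
```

At the clockwise stop (torque risen, about 1.2 rad turned). I turn back home around the same axis.

Request:
carry_out --deltas '[{"dx": 0, "dy": 0.006, "dz": 0, "wx": 0, "wy": 0, "wz": -0.5, "gripper": 255}, {"dx": 0, "dy": 0.006, "dz": 0, "wx": 0, "wy": 0, "wz": -0.5, "gripper": 255}, {"dx": 0, "dy": 0.006, "dz": 0, "wx": 0, "wy": 0, "wz": -0.5, "gripper": 255}, {"dx": 0, "dy": 0.006, "dz": 0, "wx": 0, "wy": 0, "wz": -0.5, "gripper": 255}, {"dx": 0, "dy": 0.006, "dz": 0, "wx": 0, "wy": 0, "wz": -0.5, "gripper": 255}, {"dx": 0, "dy": 0.006, "dz": 0, "wx": 0, "wy": 0, "wz": -0.5, "gripper": 255}, {"dx": 0, "dy": 0.006, "dz": 0, "wx": 0, "wy": 0, "wz": -0.5, "gripper": 255}, {"dx": 0, "dy": 0.006, "dz": 0, "wx": 0, "wy": 0, "wz": -0.5, "gripper": 255}, {"dx": 0, "dy": 0.006, "dz": 0, "wx": 0, "wy": 0, "wz": -0.5, "gripper": 255}, {"dx": 0, "dy": 0.006, "dz": 0, "wx": 0, "wy": 0, "wz": -0.5, "gripper": 255}, {"dx": 0, "dy": 0.006, "dz": 0, "wx": 0, "wy": 0, "wz": -0.5, "gripper": 255}, {"dx": 0, "dy": 0.006, "dz": 0, "wx": 0, "wy": 0, "wz": -0.5, "gripper": 255}, {"dx": 0, "dy": 0.006, "dz": 0, "wx": 0, "wy": 0, "wz": -0.5, "gripper": 255}, {"dx": 0, "dy": 0.006, "dz": 0, "wx": 0, "wy": 0, "wz": -0.5, "gripper": 255}, {"dx": 0, "dy": 0.006, "dz": 0, "wx": 0, "wy": 0, "wz": -0.5, "gripper": 255}, {"dx": 0, "dy": 0.006, "dz": 0, "wx": 0, "wy": 0, "wz": -0.5, "gripper": 255}, {"dx": 0, "dy": 0.006, "dz": 0, "wx": 0, "wy": 0, "wz": -0.5, "gripper": 255}, {"dx": 0, "dy": 0, "dz": 0, "wx": 0, "wy": 0, "wz": 0, "gripper": 255}, {"dx": 0, "dy": 0, "dz": 0, "wx": 0, "wy": 0, "wz": 0, "gripper": 255}]'

```text
time: 15.55
tool_pos: [0.5327, -0.1786, 0.1848]
ee_rot: [3.141, 0.002, 2.942]
wrist_force: [-1.2, -1.0, -0.5]
width: 0.0105
finger_force: 30.0
```

```bash
python3 st.py
```

```text
15.55 [ 0.5327 -0.1786  0.1848] [3.141e+00 2.000e-03 2.942e+00] [-1.24 -1.01 -0.55] [-0.157  0.067 -0.086] 0.010465573496586777
```

Request:
carry_out --deltas '[{"dx": 0, "dy": 0.006, "dz": 0.02, "wx": 0, "wy": 0, "wz": -0.4, "gripper": 255}, {"dx": 0, "dy": 0.005, "dz": 0, "wx": 0, "wy": 0, "wz": -0.4, "gripper": 255}, {"dx": 0, "dy": 0.005, "dz": 0, "wx": 0, "wy": 0, "wz": -0.4, "gripper": 255}, {"dx": 0, "dy": 0.005, "dz": 0, "wx": 0, "wy": 0, "wz": -0.4, "gripper": 255}, {"dx": 0, "dy": 0.005, "dz": 0, "wx": 0, "wy": 0, "wz": -0.4, "gripper": 255}, {"dx": 0, "dy": 0, "dz": 0, "wx": 0, "wy": 0, "wz": 0, "gripper": 255}, {"dx": 0, "dy": 0, "dz": 0, "wx": 0, "wy": 0, "wz": 0, "gripper": 255}]'

```text
time: 16.13
tool_pos: [0.5327, -0.1781, 0.1847]
ee_rot: [3.141, 0.002, -3.101]
wrist_force: [-1.0, -0.1, 1.3]
width: 0.0109
finger_force: 30.0
```

```bash
python3 st.py
```

```text
16.1333 [ 0.5327 -0.1781  0.1847] [ 3.141e+00  2.000e-03 -3.101e+00] [-1.02 -0.07  1.3 ] [ 0.122  0.087 -0.053] 0.010856259005755004
```

Request:
carry_out --deltas '[{"dx": 0, "dy": 0.002, "dz": 0, "wx": 0, "wy": 0, "wz": -0.2, "gripper": 255}, {"dx": 0, "dy": 0, "dz": 0, "wx": 0, "wy": 0, "wz": 0, "gripper": 255}, {"dx": 0, "dy": 0, "dz": 0, "wx": 0, "wy": 0, "wz": 0, "gripper": 255}]'

```text
time: 16.38
tool_pos: [0.5327, -0.178, 0.1847]
ee_rot: [3.141, 0.002, -3.076]
wrist_force: [0.6, 1.1, 3.4]
width: 0.0111
finger_force: 30.0
```

```bash
python3 st.py
```

```text
16.3833 [ 0.5327 -0.178   0.1847] [ 3.141e+00  2.000e-03 -3.076e+00] [0.65 1.05 3.41] [ 0.197 -0.145 -0.038] 0.01107800172071944
```

Request:
carry_out --deltas '[{"dx": 0, "dy": 0.002, "dz": 0, "wx": 0, "wy": 0, "wz": -0.2, "gripper": 255}, {"dx": 0, "dy": 0, "dz": 0, "wx": 0, "wy": 0, "wz": 0, "gripper": 255}, {"dx": 0, "dy": 0, "dz": 0, "wx": 0, "wy": 0, "wz": 0, "gripper": 255}]'

```text
time: 16.63
tool_pos: [0.5326, -0.178, 0.1847]
ee_rot: [3.141, 0.002, -3.051]
wrist_force: [1.7, 1.6, 4.0]
width: 0.0109
finger_force: 30.0
```

```bash
python3 st.py
```

```text
16.6333 [ 0.5326 -0.178   0.1847] [ 3.141e+00  2.000e-03 -3.051e+00] [1.71 1.56 3.99] [ 0.381 -0.323  0.004] 0.010946456751086952
```

Request:
carry_out --deltas '[{"dx": 0, "dy": 0.002, "dz": -0.02, "wx": 0, "wy": 0, "wz": -0.2, "gripper": 255}, {"dx": 0, "dy": 0, "dz": 0, "wx": 0, "wy": 0, "wz": 0, "gripper": 255}, {"dx": 0, "dy": 0, "dz": 0, "wx": 0, "wy": 0, "wz": 0, "gripper": 255}]'

```text
time: 16.88
tool_pos: [0.5325, -0.178, 0.1847]
ee_rot: [3.141, 0.001, -3.027]
wrist_force: [1.9, 1.7, 3.0]
width: 0.0108
finger_force: 30.0
```

```bash
python3 st.py
```

```text
16.8833 [ 0.5325 -0.178   0.1847] [ 3.141e+00  1.000e-03 -3.027e+00] [1.88 1.73 2.99] [ 0.441 -0.612 -0.025] 0.010834799903370352
```

Turned 1.33 rad back from the stop, more than the 1.25 between stops, so the switch is home. I recentre the key in its play and draw out slowly.

Request:
carry_out --deltas '[{"dx": 0, "dy": -0.005, "dz": 0, "wx": 0, "wy": 0, "wz": 0.4, "gripper": 255}, {"dx": 0, "dy": -0.005, "dz": 0, "wx": 0, "wy": 0, "wz": 0.4, "gripper": 255}, {"dx": 0, "dy": -0.005, "dz": 0, "wx": 0, "wy": 0, "wz": 0.4, "gripper": 255}, {"dx": 0, "dy": 0, "dz": 0, "wx": 0, "wy": 0, "wz": 0, "gripper": 255}, {"dx": 0, "dy": 0, "dz": -0.1, "wx": 0, "wy": 0, "wz": 0, "gripper": 255}, {"dx": 0, "dy": 0, "dz": -0.1, "wx": 0, "wy": 0, "wz": 0, "gripper": 255}, {"dx": 0, "dy": 0, "dz": 0, "wx": 0, "wy": 0, "wz": 0, "gripper": 255}, {"dx": 0, "dy": 0, "dz": 0, "wx": 0, "wy": 0, "wz": 0, "gripper": 255}]'

```text
time: 17.55
tool_pos: [0.5314, -0.1784, 0.1872]
ee_rot: [3.141, -0.003, 3.112]
wrist_force: [1.0, 0.6, -3.8]
width: 0.0108
finger_force: 30.0
```

```bash
python3 st.py
```

```text
17.55 [ 0.5314 -0.1784  0.1872] [ 3.141e+00 -3.000e-03  3.112e+00] [ 0.96  0.59 -3.82] [ 0.013 -0.084  0.017] 0.010795720843932084
```

Request:
carry_out --deltas '[{"dx": -0.04, "dy": 0, "dz": 0, "wx": 0, "wy": 0, "wz": 0, "gripper": 255}, {"dx": 0, "dy": 0, "dz": -0.03, "wx": 0, "wy": 0, "wz": -0.15, "gripper": 255}, {"dx": 0, "dy": 0, "dz": 0, "wx": 0, "wy": 0, "wz": 0, "gripper": 255}, {"dx": 0, "dy": 0, "dz": 0, "wx": 0, "wy": 0, "wz": 0, "gripper": 255}]'

```text
time: 17.88
tool_pos: [0.5319, -0.1783, 0.1878]
ee_rot: [3.14, -0.004, 3.13]
wrist_force: [-2.1, 0.1, -6.9]
width: 0.0107
finger_force: 30.0
```

```bash
python3 st.py
```

```text
17.8833 [ 0.5319 -0.1783  0.1878] [ 3.14  -0.004  3.13 ] [-2.14  0.12 -6.95] [ 0.063  0.348 -0.036] 0.010694574778103278
```

Request:
carry_out --deltas '[{"dx": 0, "dy": 0, "dz": 0.1, "wx": 0, "wy": 0, "wz": 0, "gripper": 255}, {"dx": -0.01, "dy": 0, "dz": 0, "wx": 0, "wy": 0, "wz": -0.2, "gripper": 255}, {"dx": 0, "dy": 0, "dz": 0, "wx": 0, "wy": 0, "wz": 0, "gripper": 255}, {"dx": 0, "dy": 0, "dz": -0.1, "wx": 0, "wy": 0, "wz": 0, "gripper": 255}, {"dx": 0, "dy": 0, "dz": -0.05, "wx": 0, "wy": 0, "wz": 0, "gripper": 255}, {"dx": 0, "dy": 0, "dz": 0, "wx": 0, "wy": 0, "wz": 0, "gripper": 255}, {"dx": 0, "dy": 0, "dz": 0, "wx": 0, "wy": 0, "wz": 0, "gripper": 255}]'

```text
time: 18.47
tool_pos: [0.5336, -0.1787, 0.1911]
ee_rot: [-3.141, 0.002, -3.129]
wrist_force: [0.4, -0.1, -1.1]
width: 0.0108
finger_force: 30.0
```

```bash
python3 st.py
```

```text
18.4667 [ 0.5336 -0.1787  0.1911] [-3.141e+00  2.000e-03 -3.129e+00] [ 0.42 -0.13 -1.06] [0.057 0.047 0.031] 0.010809922361209623
```

It's free now at yaw 3.154. I continue straight up.

Request:
carry_out --deltas '[{"dx": 0, "dy": 0, "dz": -0.15, "wx": 0, "wy": 0, "wz": 0, "gripper": 255}, {"dx": 0, "dy": 0, "dz": -0.15, "wx": 0, "wy": 0, "wz": 0, "gripper": 255}, {"dx": 0, "dy": 0, "dz": 0, "wx": 0, "wy": 0, "wz": 0, "gripper": 255}, {"dx": 0, "dy": 0, "dz": 0, "wx": 0, "wy": 0, "wz": 0, "gripper": 255}]'

```text
time: 18.8
tool_pos: [0.5333, -0.1786, 0.1967]
ee_rot: [-3.141, 0.001, -3.129]
wrist_force: [0.7, 0.3, -0.1]
width: 0.011
finger_force: 30.0
```

Request:
carry_out --deltas '[{"dx": 0, "dy": 0, "dz": -0.3, "wx": 0, "wy": 0, "wz": 0, "gripper": 255}, {"dx": 0, "dy": 0, "dz": -0.4, "wx": 0, "wy": 0, "wz": 0, "gripper": 255}, {"dx": 0, "dy": 0, "dz": -0.4, "wx": 0, "wy": 0, "wz": 0, "gripper": 255}, {"dx": 0, "dy": 0, "dz": -0.5, "wx": 0, "wy": 0, "wz": 0, "gripper": 255}, {"dx": 0, "dy": 0, "dz": -1, "wx": 0, "wy": 0, "wz": 0, "gripper": 255}, {"dx": 0, "dy": 0, "dz": -1, "wx": 0, "wy": 0, "wz": 0, "gripper": 255}, {"dx": 0, "dy": 0, "dz": -1, "wx": 0, "wy": 0, "wz": 0, "gripper": 255}, {"dx": 0, "dy": 0, "dz": 0, "wx": 0, "wy": 0, "wz": 0, "gripper": 255}, {"dx": 0, "dy": 0, "dz": 0, "wx": 0, "wy": 0, "wz": 0, "gripper": 255}]'

```text
time: 19.55
tool_pos: [0.5336, -0.1788, 0.2904]
ee_rot: [-3.14, 0.004, -3.129]
wrist_force: [0.1, -0.5, -1.9]
width: 0.011
finger_force: 30.0
```

```bash
python3 - <<'E'
from h import *
exec(open('st.py').read().split('\n',1)[1])
im=snap('wrist','w5.png')
a=cv2.resize(im[200:275,235:335,::-1],(640,480),interpolation=cv2.INTER_CUBIC)
cv2.imwrite('pics/c6.png',a)
E
```

```text
19.55 [ 0.5336 -0.1788  0.2904] [-3.14   0.004 -3.129] [ 0.07 -0.5  -1.91] [-0.003  0.016  0.026] 0.011033084739429093
```

View pics/c6.png

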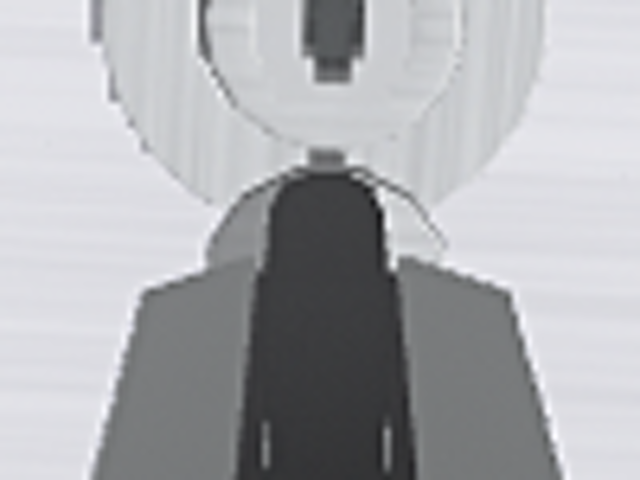

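The key is held as before (near collar edge at v≈226, bit tip visible) and the lock is clear below it. I carry it back to the tray.

Request:
carry_out --deltas '[{"dx": 0, "dy": 0, "dz": 0, "wx": 0, "wy": 0, "wz": 0.5, "gripper": 255}, {"dx": 0, "dy": 0, "dz": 0, "wx": 0, "wy": 0, "wz": 0.48, "gripper": 255}, {"dx": 0.05, "dy": 0.5, "dz": 0, "wx": 0, "wy": 0, "wz": 0, "gripper": 255}, {"dx": 0.05, "dy": 1, "dz": 0, "wx": 0, "wy": 0, "wz": 0, "gripper": 255}, {"dx": 0.05, "dy": 1, "dz": 0, "wx": 0, "wy": 0, "wz": 0, "gripper": 255}, {"dx": 0.05, "dy": 1, "dz": 0, "wx": 0, "wy": 0, "wz": 0, "gripper": 255}, {"dx": 0.05, "dy": 1, "dz": 0, "wx": 0, "wy": 0, "wz": 0, "gripper": 255}, {"dx": 0.05, "dy": 1, "dz": 0, "wx": 0, "wy": 0, "wz": 0, "gripper": 255}, {"dx": 0.05, "dy": 1, "dz": 0, "wx": 0, "wy": 0, "wz": 0, "gripper": 255}, {"dx": 0.05, "dy": 1, "dz": 0, "wx": 0, "wy": 0, "wz": 0, "gripper": 255}, {"dx": 0.05, "dy": 1, "dz": 0, "wx": 0, "wy": 0, "wz": 0, "gripper": 255}, {"dx": 0.05, "dy": 1, "dz": 0, "wx": 0, "wy": 0, "wz": 0, "gripper": 255}, {"dx": 0.05, "dy": 1, "dz": 0, "wx": 0, "wy": 0, "wz": 0, "gripper": 255}]'

```text
time: 20.68
tool_pos: [0.5435, 0.0332, 0.2867]
ee_rot: [3.141, -0.003, 3.038]
wrist_force: [-0.2, 0.3, -0.6]
width: 0.011
finger_force: 30.0
```

Request:
carry_out --deltas '[{"dx": 0.05, "dy": 1, "dz": 0, "wx": 0, "wy": 0, "wz": 0, "gripper": 255}, {"dx": 0.05, "dy": 1, "dz": 0, "wx": 0, "wy": 0, "wz": 0, "gripper": 255}, {"dx": 0.05, "dy": 1, "dz": 0, "wx": 0, "wy": 0, "wz": 0, "gripper": 255}, {"dx": 0.05, "dy": 1, "dz": 0, "wx": 0, "wy": 0, "wz": 0, "gripper": 255}, {"dx": 0.05, "dy": 1, "dz": 0, "wx": 0, "wy": 0, "wz": 0, "gripper": 255}, {"dx": 0.05, "dy": 1, "dz": 0, "wx": 0, "wy": 0, "wz": 0, "gripper": 255}, {"dx": 0.05, "dy": 1, "dz": 0, "wx": 0, "wy": 0, "wz": 0, "gripper": 255}, {"dx": 0.05, "dy": 1, "dz": 0, "wx": 0, "wy": 0, "wz": 0, "gripper": 255}, {"dx": 0.05, "dy": 1, "dz": 0, "wx": 0, "wy": 0, "wz": 0, "gripper": 255}, {"dx": 0, "dy": 1, "dz": 0, "wx": 0, "wy": 0, "wz": 0, "gripper": 255}, {"dx": 0, "dy": 1, "dz": 0, "wx": 0, "wy": 0, "wz": 0, "gripper": 255}, {"dx": 0, "dy": 0.23, "dz": 0, "wx": 0, "wy": 0, "wz": 0, "gripper": 255}, {"dx": 0, "dy": 0, "dz": 0, "wx": 0, "wy": 0, "wz": 0, "gripper": 255}, {"dx": 0, "dy": 0, "dz": 0, "wx": 0, "wy": 0, "wz": 0, "gripper": 255}, {"dx": 0, "dy": 0, "dz": 0, "wx": 0, "wy": 0, "wz": 0, "gripper": 255}]'

```text
time: 21.93
tool_pos: [0.5587, 0.2549, 0.2879]
ee_rot: [-3.141, -0.001, 3.036]
wrist_force: [-0.7, -0.2, -0.2]
width: 0.0107
finger_force: 30.0
```

Request:
carry_out --deltas '[{"dx": -0.02, "dy": 0.04, "dz": 1, "wx": 0, "wy": 0, "wz": 0, "gripper": 255}, {"dx": 0, "dy": 0, "dz": 1, "wx": 0, "wy": 0, "wz": 0, "gripper": 255}, {"dx": 0, "dy": 0, "dz": 1, "wx": 0, "wy": 0, "wz": 0, "gripper": 255}, {"dx": 0, "dy": 0, "dz": 1, "wx": 0, "wy": 0, "wz": 0, "gripper": 255}, {"dx": 0, "dy": 0, "dz": 1, "wx": 0, "wy": 0, "wz": 0, "gripper": 255}, {"dx": 0, "dy": 0, "dz": 0.5, "wx": 0, "wy": 0, "wz": 0, "gripper": 255}, {"dx": 0, "dy": 0, "dz": 0, "wx": 0, "wy": 0, "wz": 0, "gripper": 255}, {"dx": 0, "dy": 0, "dz": 0, "wx": 0, "wy": 0, "wz": 0, "gripper": 255}, {"dx": 0, "dy": 0, "dz": 0, "wx": 0, "wy": 0, "wz": 0, "gripper": 255}]'

```text
time: 22.68
tool_pos: [0.5602, 0.2564, 0.1801]
ee_rot: [3.14, 0.003, 3.036]
wrist_force: [0.2, 1.1, -0.6]
width: 0.0108
finger_force: 30.0
```

Request:
carry_out --deltas '[{"dx": 0.05, "dy": -0.04, "dz": 0.2, "wx": 0, "wy": 0, "wz": 0, "gripper": 255}, {"dx": 0, "dy": 0, "dz": 0.2, "wx": 0, "wy": 0, "wz": 0, "gripper": 255}, {"dx": 0, "dy": 0, "dz": 0.2, "wx": 0, "wy": 0, "wz": 0, "gripper": 255}, {"dx": 0, "dy": 0, "dz": 0.2, "wx": 0, "wy": 0, "wz": 0, "gripper": 255}, {"dx": 0, "dy": 0, "dz": 0.2, "wx": 0, "wy": 0, "wz": 0, "gripper": 255}, {"dx": 0, "dy": 0, "dz": 0.2, "wx": 0, "wy": 0, "wz": 0, "gripper": 255}, {"dx": 0, "dy": 0, "dz": 0, "wx": 0, "wy": 0, "wz": 0, "gripper": 255}, {"dx": 0, "dy": 0, "dz": 0, "wx": 0, "wy": 0, "wz": 0, "gripper": 255}]'

```text
time: 23.35
tool_pos: [0.5583, 0.2558, 0.1538]
ee_rot: [-3.141, -0.0, 3.036]
wrist_force: [0.0, 0.8, -1.1]
width: 0.011
finger_force: 30.0
```

Request:
carry_out --deltas '[{"dx": -0.03, "dy": 0, "dz": 0.08, "wx": 0, "wy": 0, "wz": 0, "gripper": 255}, {"dx": 0, "dy": 0, "dz": 0.08, "wx": 0, "wy": 0, "wz": 0, "gripper": 255}, {"dx": 0, "dy": 0, "dz": 0.08, "wx": 0, "wy": 0, "wz": 0, "gripper": 255}, {"dx": 0, "dy": 0, "dz": 0.05, "wx": 0, "wy": 0, "wz": 0, "gripper": 255}, {"dx": 0, "dy": 0, "dz": 0, "wx": 0, "wy": 0, "wz": 0, "gripper": 255}, {"dx": 0, "dy": 0, "dz": 0, "wx": 0, "wy": 0, "wz": 0, "gripper": 255}]'

```text
time: 23.85
tool_pos: [0.5589, 0.2558, 0.1488]
ee_rot: [3.142, 0.0, 3.036]
wrist_force: [-0.4, -0.3, 1.3]
width: 0.011
finger_force: 30.0
```

Seated at z 0.1488, as at the start. I release and rise.

Request:
carry_out --deltas '[{"dx": 0, "dy": 0, "dz": 0, "wx": 0, "wy": 0, "wz": 0, "gripper": 215}, {"dx": 0, "dy": 0, "dz": 0, "wx": 0, "wy": 0, "wz": 0, "gripper": 205}, {"dx": 0, "dy": 0, "dz": 0, "wx": 0, "wy": 0, "wz": 0, "gripper": 190}, {"dx": 0, "dy": 0, "dz": 0, "wx": 0, "wy": 0, "wz": 0, "gripper": 165}, {"dx": 0, "dy": 0, "dz": 0, "wx": 0, "wy": 0, "wz": 0, "gripper": 150}, {"dx": 0, "dy": 0, "dz": 0, "wx": 0, "wy": 0, "wz": 0, "gripper": 150}, {"dx": 0, "dy": 0, "dz": 0, "wx": 0, "wy": 0, "wz": 0, "gripper": 150}, {"dx": 0, "dy": 0, "dz": -0.3, "wx": 0, "wy": 0, "wz": 0, "gripper": 150}, {"dx": 0, "dy": 0, "dz": -0.5, "wx": 0, "wy": 0, "wz": 0, "gripper": 150}, {"dx": 0, "dy": 0, "dz": -1, "wx": 0, "wy": 0, "wz": 0, "gripper": 150}, {"dx": 0, "dy": 0, "dz": -1, "wx": 0, "wy": 0, "wz": 0, "gripper": 150}, {"dx": 0, "dy": 0, "dz": -1, "wx": 0, "wy": 0, "wz": 0, "gripper": 150}, {"dx": 0, "dy": 0, "dz": -1, "wx": 0, "wy": 0, "wz": 0, "gripper": 150}, {"dx": 0, "dy": 0, "dz": -1, "wx": 0, "wy": 0, "wz": 0, "gripper": 150}, {"dx": -1, "dy": 0, "dz": -0.5, "wx": 0, "wy": 0, "wz": 0, "gripper": 150}, {"dx": -1, "dy": 0, "dz": 0, "wx": 0, "wy": 0, "wz": 0, "gripper": 150}, {"dx": -1, "dy": 0, "dz": 0, "wx": 0, "wy": 0, "wz": 0, "gripper": 150}, {"dx": -0.6, "dy": 0, "dz": 0, "wx": 0, "wy": 0, "wz": 0, "gripper": 150}, {"dx": 0, "dy": 0, "dz": 0, "wx": 0, "wy": 0, "wz": 0, "gripper": 150}, {"dx": 0, "dy": 0, "dz": 0, "wx": 0, "wy": 0, "wz": 0, "gripper": 150}]'

```text
time: 25.52
tool_pos: [0.6307, 0.2481, 0.275]
ee_rot: [3.141, -0.0, 3.036]
wrist_force: [-1.6, -0.2, -0.0]
width: 0.0389
finger_force: 0.0
```

```bash
python3 - <<'E'
from h import *
exec(open('st.py').read().split('\n',1)[1])
c=eyes.get_calibration('wrist'); im=snap('wrist','w6.png'); w=45
u,v=pt2px(c,[.558,.2565,.083]).astype(int); g=im.max(2)[v-25:v+25,u-25:u+25]
m=((g<115)*255).astype(np.uint8); cs,_=cv2.findContours(m,cv2.RETR_EXTERNAL,cv2.CHAIN_APPROX_NONE); k=max(cs,key=cv2.contourArea)+[u-25,v-25]
P=np.array([px2pt(c,a,b,.083)[:2] for a,b in k[:,0]],np.float32); print(cv2.minAreaRect(P))
cv2.imwrite('pics/c7.png',cv2.resize(im[v-w:v+w,u-w:u+w,::-1],(540,540),interpolation=cv2.INTER_CUBIC))
E
```

```text
25.5167 [0.6307 0.2481 0.275 ] [ 3.141 -0.     3.036] [-1.61 -0.19 -0.05] [-0.043  0.033  0.01 ] 0.038945962688871225
((0.5560480952262878, 0.2543831467628479), (0.009730775840580463, 0.02980128489434719), 83.90160369873047)
```

View pics/c7.png

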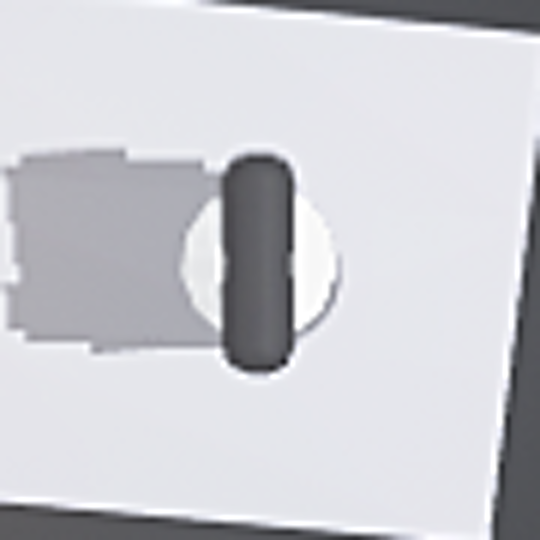

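The key stands upright in its hole with its collar flat, about 2.7 mm from its start and clear of the fingers. I hand in.

```bash
python3 -c "
from bench import robot; print(robot.close_job())"
```

```text
the job is handed in; nothing more can be done
None
```

The key was inserted, turned clockwise to its stop and back home, drawn out, then set upright and released in its own tray hole about 2.7 mm from where it started; the job is handed in, and the verdict was not shown. Near the clockwise stop the wrist sensor read up to about 0.18 N m, above the roughly 0.15 N m overload figure, though readings were noisy. The switch being back home is inferred from the turn angle (1.33 rad back, against 1.25 between stops), since its joint value could not be read.

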